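# Find a spacer's blind hole on the pin and hold it hole-up

### The job

Two aluminium spacers lie on the yellow kit box; take the one on the robot's left and find out which of its ends has the blind hole by trying it on the stand's level pin: push the hole end over the pin until the spacer sits fully home against the post. Then pull it off, turn it over so that the hole faces straight up, and finish while still holding it in the gripper like that, in the air with its middle at least 16 cm above the desk and touching nothing else, ready for a screw. Leave the other spacer and the things around where they are.

Things in the scene. Friction and masses are not known exactly. Their poses are not given: they have to be found in the camera images.
- spacer_a: one of two alike aluminium blocks, 36 x 36 mm, 64 mm long, about 0.18 kg, lying on the yellow box's lid. Origin at its middle; x runs along the 64 mm length, z is up at the start. In the middle of ONE square end is a round blind hole, 18 mm across, 40 mm deep; the other end is plain. The hole may be at the +x or the -x end: the two blocks differ in this and the pose does not tell
- spacer_b: one of two alike aluminium blocks, 36 x 36 mm, 64 mm long, about 0.18 kg, lying on the yellow box's lid. Origin at its middle; x runs along the 64 mm length, z is up at the start. In the middle of ONE square end is a round blind hole, 18 mm across, 40 mm deep; the other end is plain. The hole may be at the +x or the -x end: the two blocks differ in this and the pose does not tell
- kit_box: closed yellow kit box, black stripe along its edge nearest the robot, 204 mm (x) by 304 mm (y, to the robot's left), 30 mm high, does not move; origin under its middle. One spacer lies on the left half (+y) of its flat lid, one on the right (-y); spacers can be set down on the lid
- pin_stand: dark steel stand fixed to the desk: foot plate 10 mm thick (x -40 to 70 mm, 90 mm wide) and a post 30 mm thick, 56 mm wide, its top 80 mm above the desk. Origin on the desk below the middle of the post's front face, which looks along its -x, towards the robot
- pin_tip (a point): tip of the stand's round steel pin, 12 mm thick, slightly tapered, level, 60 mm above the desk, which stands 30 mm out of the post's face along the stand's -x. Hole end first, a spacer slides on until it meets the post, its middle 2 mm in front of the tip; a plain end is stopped at the tip, its middle 32 mm in front
- mug: bystander: white mug, 90 mm tall, 80 mm across; origin under its middle
- mouse: bystander: white computer mouse, 100 x 58 x 33 mm; origin under its middle
- stapler: bystander: black stapler, 130 x 36 x 55 mm, long along its x; origin under its middle
- tape_roll: bystander: roll of clear tape lying flat, 80 mm across, 20 mm high; origin under its middle
- handle_grip: bystander: black grip, 130 mm long along its x, 28 mm thick; origin under its middle
- clip_jar: bystander: small clear jar with black cap, 56 mm across, 60 mm tall; origin under its middle
There are look-alikes about, which are no part of the job. What is shaped like the spacer_b but red is not meant.

How it is judged:
On the way:
1. a spacer sits fully home on the pin, hole end against the post (within 5 mm) (((x of spacer_a in the frame of pin_stand between -0.037 and -0.026 m and y of spacer_a in the frame of pin_stand between -0.007 and 0.007 m and z of spacer_a in the frame of pin_stand between 0.053 and 0.067 m and contact force between kit_box and spacer_a below 0.05 N) or (x of spacer_b in the frame of pin_stand between -0.037 and -0.026 m and y of spacer_b in the frame of pin_stand between -0.007 and 0.007 m and z of spacer_b in the frame of pin_stand between 0.053 and 0.067 m and contact force between kit_box and spacer_b below 0.05 N))), for 0.2 s.
At the end, for the whole second after the job is handed in: the spacer from the left half of the box is held still in the fingers, its hole end up and its length within 0.3 rad of vertical, its middle more than 0.15 m above the desk, touching neither box, stand nor bystanders; the other spacer is still on the right half of the box, within 20 mm of its start (((angle between spacer_a's own x axis and vertical below 0.3 rad and height (world z) of spacer_a above 0.15 m and contact force between spacer_a and the fingers above 1 N and linear speed of spacer_a below 0.03 m/s and angular speed of spacer_a below 0.2 rad/s and contact force between spacer_a and pin_stand below 0.05 N and contact force between spacer_a and kit_box below 0.05 N and contact force between spacer_a and spacer_b below 0.05 N and contact force between spacer_a and mug below 0.05 N and contact force between spacer_a and mouse below 0.05 N and contact force between spacer_a and stapler below 0.05 N and contact force between spacer_a and tape_roll below 0.05 N and contact force between spacer_a and handle_grip below 0.05 N and contact force between spacer_a and clip_jar below 0.05 N and y of spacer_b in the frame of kit_box below 0 m and distance of spacer_b from where it was at the start of the episode below 0.02 m) or (angle between spacer_b's own x axis and vertical above 2.8416 rad and height (world z) of spacer_b above 0.15 m and contact force between spacer_b and the fingers above 1 N and linear speed of spacer_b below 0.03 m/s and angular speed of spacer_b below 0.2 rad/s and contact force between spacer_b and pin_stand below 0.05 N and contact force between spacer_b and kit_box below 0.05 N and contact force between spacer_b and spacer_a below 0.05 N and contact force between spacer_b and mug below 0.05 N and contact force between spacer_b and mouse below 0.05 N and contact force between spacer_b and stapler below 0.05 N and contact force between spacer_b and tape_roll below 0.05 N and contact force between spacer_b and handle_grip below 0.05 N and contact force between spacer_b and clip_jar below 0.05 N and y of spacer_a in the frame of kit_box below 0 m and distance of spacer_a from where it was at the start of the episode below 0.02 m))); the arm keeps its last pose, push and grip.
It fails at once if both spacers have been moved (the right-hand one is to be left alone) (distance of each of spacer_a, spacer_b from where it was at the start of the episode above 0.02 m).
It fails at once if a bystander was moved by more than 30 mm (distance of any of mug, mouse, stapler, tape_roll, handle_grip, clip_jar from where it was at the start of the episode above 0.03 m).
It also fails if it takes over 70 s, if anything falls off the work surface, if the arm or the gripper's body presses on something with over 40 N, if the wrist force passes 120 N, or if a joint passes its speed limit or range.

### The arm

A 6-joint arm with a two-finger parallel gripper is mounted at the origin on the work surface. World frame = base frame: x ahead of the robot, y to its left, z up, the work surface at z = 0. Lengths are in m, angles in rad, forces in N, time in s.
With the tool pointing down it reaches from about 0.375 to 0.9 m from the base axis. Payload 3.1 kg.
Tool frame: the origin (TCP) lies midway between the tips of the shut fingers; the grasp point (between the pads) lies 19 mm behind it; x points along the fingers, z is the direction in which the jaws open and shut, and the axes are right-handed (so a half turn about x gives the same grasp; the last joint's range is limited). The gripper opens to 87 mm and grips with 3 to 60 N. Pads are 19 mm wide; open, the fingers measure 117 mm over their backs; the gripper's body (75 mm by 190 mm) begins 51 mm behind the grasp point.
Start: joints at [-1.375, 0.527, 1.433, -0, 1.181, -0.178], TCP at [0.228, -0.582, 0.223] pointing down, gripper open.
Joint ranges: [-3.08, 3.08], [-0.75, 2.2], [0.22, 2.44], [-1.43, 4.57], [0, 2.65], [-2.85, 2.85]. Speed limits (rad/s): [2.79, 2.79, 3.14, 3.14, 3.14, 3.14].

### API

Orientations are given as a unit quaternion [x, y, z, w].
In Python, from rig import robot, optics, workorder gives the robot as it stands.
- The arm moves only by the tool arm_command, never from a script. Its argument "plan" is a list of rows, each a list of 7 numbers: the shift along the tool's x, y, z in cm, then the turn, a rotation vector about the tool's x, y, z in rad, then the finger opening in cm, from 0 to 8.7. In form: [[x, y, z, ax, ay, az, gripper], ...]. A call has 1 to 12 rows; each row shifts and turns the pose as measured when the row begins, along the tool's axes as they then stand; what a row does not reach is not made up. A row lasts 1/8 s, in which the tool goes at most 62.5 mm and 10.7 degrees, less where a joint would pass 70% of its speed; a pose out of reach is approached as far as the arm can. A call with a gripper value outside its range is refused whole. The fingers move at their own pace and stop on an object; "grip_force" is the grip in N (left out, the last holds). Time passes only in rows, so rows that do not move let the fingers close. It gives the time, the measured TCP pose, the force and the opening at its end, in the units of the state.
- robot.get_obs(): the state, without advancing time (a new reading comes with each control period).
- optics.camera(name): name is "scene" or "top" or "wrist"; returns (picture, depth): 480x640x3 uint8, blue, green, red; 480x640 float32, m along the optical axis (not along the pixel's ray), 0 where there is no reading.
- optics.camera_info(name): a dict with "mtx" (3x3 intrinsics, pixels), "position" and "rotation" of the camera in the world; the wrist camera has in their place "tool_from_camera" (4x4, takes a point from camera to tool coordinates, whose origin is the TCP and whose axes are the tool frame's). Camera axes: x right, y down, z forward; pixel columns grow to the right and rows downward; lengths in m; the calibration is good to about 2 mm. The wrist camera is an equidistant fisheye: a pixel r from the principal point sees the ray r / f radians off the axis. A picture is of the moment at which its call begins: read the wrist's pose just before it. camera_info takes no time and is no camera call.
- workorder.hand_in(): hands the job in, once; it reports no verdict.
The state is a dict: "time": time; "q": joint angles; "joint_velocities": joint speeds; "joint_torque": joint torques, N m; "position": TCP position; "tool_rot": TCP orientation; "ft_force": force on the tool from outside, world axes, zero at the start; "moment": the same for the moment, N m; "grip_width": finger opening in m.
Only numpy, scipy, OpenCV 4.12 (cv2) and the standard library are available. Lean on these libraries where they do the work, as an engineer would, in place of code of your own. Each camera call takes 0.05 s, during which the arm holds its last target. There are 200 camera calls.

## Working session

There is one attempt and no reset: what is moved stays moved. The work goes in short steps, Python scripts to look and compute and a tool call to move; the robot and the scene stay as the last step left them, time stands still between calls to the robot, and variables do not carry over. Pictures are saved under pics/ and viewed, about 8 in all and at most 12, crops included, and the job is handed in when it is done.

Besides the shell and the picture viewer there is one more tool, called after "Emit:" by a JSON object that holds its "fn" and its "kwargs". arm_command: Moves the arm, as the interface text tells. Its arguments: {"type":"object","properties":{"plan":{"type":"array"},"grip_force":{"type":"number"}},"required":["plan"]}

```bash
mkdir -p pics; ls
cat > h.py <<'E'
import numpy as np,cv2
from rig import robot,optics,workorder
from scipy.spatial.transform import Rotation as R
def world(name,u,v,d):
    i=optics.camera_info(name);K=np.array(i['mtx'])
    p=np.linalg.inv(K)@np.array([u,v,1.])*d
    r=np.array(i['rotation'])
    if r.shape!=(3,3): r=R.from_quat(r).as_matrix()
    return r@p+np.array(i['position'])
E
python3 - <<'E'
from h import *
for n in ['top','scene']:
    im,d=optics.camera(n);cv2.imwrite(f'pics/{n}.png',im);np.save(f'{n}.npy',d);print(optics.camera_info(n))
o=robot.get_obs();print(o)
E
```

```text
pics
{'mtx': array([[585.90164501,   0.        , 328.70901122],
       [  0.        , 585.90164501, 245.83523244],
       [  0.        ,   0.        ,   1.        ]]), 'position': array([0.44777422, 0.0074101 , 1.45216384]), 'rotation': array([-0.70496241,  0.70807546, -0.02836537,  0.02919851])}
{'mtx': array([[492.59276334,   0.        , 317.66751445],
       [  0.        , 492.59276334, 232.94972392],
       [  0.        ,   0.        ,   1.        ]]), 'position': array([1.15466433, 0.28920663, 1.18461759]), 'rotation': array([ 0.52128454,  0.80802663, -0.2311007 , -0.14814812])}
{'time': 0.1, 'q': array([-1.37548952e+00,  5.28397166e-01,  1.43374723e+00, -2.16991131e-05,
        1.18139050e+00, -1.78554705e-01]), 'joint_velocities': array([ 0.00015411, -0.00168968, -0.00455123, -0.00044236,  0.00025557,
       -0.00139701]), 'joint_torque': array([ 9.24219967e-05, -4.40985847e+01, -1.77150464e+01,  6.34858338e-02,
        5.33824344e-02, -4.86549186e-05]), 'position': array([ 0.22812086, -0.58118947,  0.22166333]), 'tool_rot': array([ 0.39884145,  0.58470758, -0.39788862,  0.58371841]), 'ft_force': array([-1.35429714, -0.70491502, -0.35216081]), 'moment': array([-0.01223696, -0.05833101, -0.02366397]), 'grip_width': 0.08709448010367796}
```

View pics/top.png

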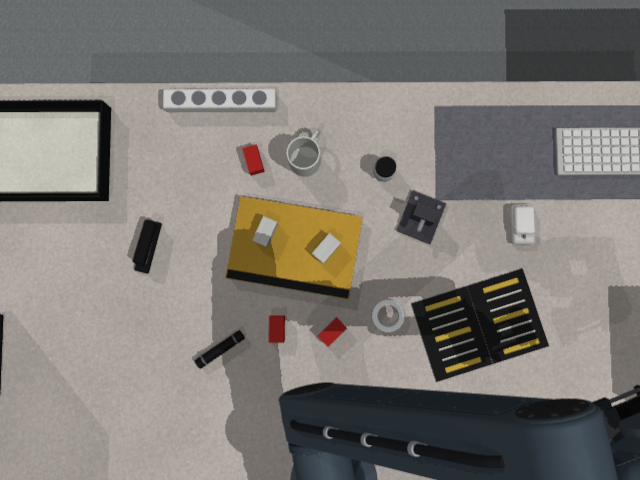

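View pics/scene.png

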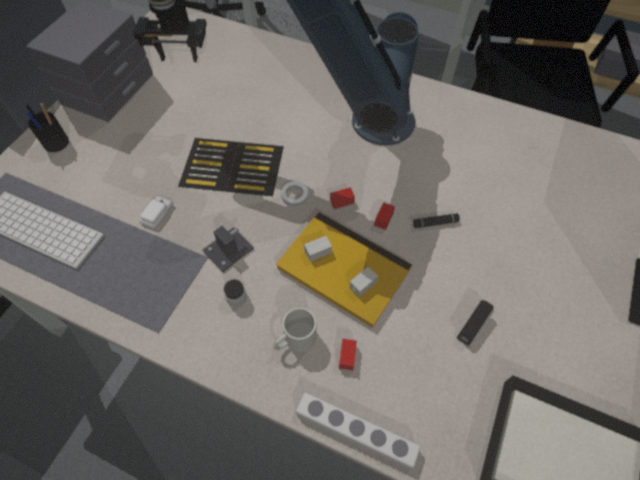

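Top view: the robot is at the bottom, so its left is image left. There are two silver blocks on the box, at (265,230) and (326,247), and red look-alikes at (253,159), (277,328) and (332,332). The left silver one at (265,230) is meant. The stand is at (422,217). I'll confirm in a crop and measure.

```bash
cat > m.py <<'E'
from h import *
i=optics.camera_info('top')
im=cv2.imread('pics/top.png');d=np.load('top.npy')
v,u=np.mgrid[0:480,0:640]
K=i['mtx'];c=np.stack([(u-K[0,2])/K[0,0]*d,(v-K[1,2])/K[1,1]*d,d],-1)
W=c@R.from_quat(i['rotation']).as_matrix().T+i['position']
def rect(box,lo,hi,label):
    u0,u1,v0,v1=box
    m=np.zeros(d.shape,bool);m[v0:v1,u0:u1]=1
    m&=(W[...,2]>lo)&(W[...,2]<hi)
    P=W[m];r=cv2.minAreaRect((P[:,:2]*1000).astype(np.float32));print(label,m.sum(),'z',np.median(P[:,2]).round(4),r,'mean',P[:,:2].mean(0).round(4));
    print(cv2.boxPoints(r).round(0).tolist())
rect((245,285,208,252),.055,.08,'left');rect((305,348,225,270),.055,.08,'right')
rect((220,370,190,300),.022,.04,'box');rect((390,450,180,250),.07,.09,'post');rect((390,450,180,250),.005,.016,'foot');rect((390,450,180,250),.045,.07,'pin')
a=cv2.resize(im[200:260,240:300],(400,400),interpolation=2);b=cv2.resize(im[185:245,392:452],(400,400),interpolation=2)
cv2.imwrite('pics/crop.png',np.hstack([a,b]))
E
python3 m.py
```

```text
left 423 z 0.0665 ((598.2499389648438, 162.50860595703125), (36.85968017578125, 63.84727096557617), 66.65983581542969) mean [0.598 0.162]
[[562.0, 158.0], [620.0, 133.0], [635.0, 167.0], [576.0, 192.0]]
right 412 z 0.0669 ((557.4033813476562, 15.657779693603516), (36.3233528137207, 64.21380615234375), 48.88981246948242) mean [0.557  0.0158]
[[521.0, 23.0], [570.0, -19.0], [594.0, 8.0], [545.0, 50.0]]
box 9479 z 0.0308 ((562.8119506835938, 94.65438842773438), (304.2718200683594, 204.48158264160156), 80.09259033203125) mean [0.5601 0.0946]
[[436.0, -38.0], [637.0, -73.0], [690.0, 227.0], [488.0, 262.0]]
post 318 z 0.0804 ((630.4610595703125, -217.0225830078125), (56.08127212524414, 46.30108642578125), 69.13289642333984) mean [ 0.6373 -0.2195]
[[599.0, -235.0], [642.0, -251.0], [662.0, -199.0], [619.0, -183.0]]
foot 1276 z 0.0098 ((643.2073974609375, -217.19430541992188), (147.0722198486328, 174.6407470703125), 89.16603088378906) mean [ 0.6393 -0.2176]
[[555.0, -289.0], [729.0, -292.0], [732.0, -145.0], [557.0, -142.0]]
pin 111 z 0.0634 ((623.5363159179688, -205.21958923339844), (61.179229736328125, 38.99198913574219), 42.28573226928711) mean [ 0.6186 -0.21  ]
[[588.0, -211.0], [614.0, -240.0], [659.0, -199.0], [633.0, -170.0]]
```

View pics/crop.png

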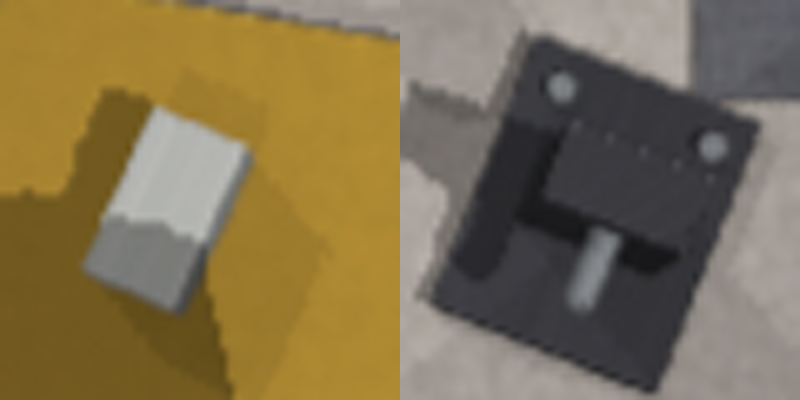

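```bash
cat >> m.py <<'E'
print('----')
rect((395,450,185,250),.0765,.09,'post')
s=cv2.imread('pics/scene.png');cv2.imwrite('pics/crop2.png',cv2.resize(s[257:307,290:390],(800,400),interpolation=2))
m=np.zeros(d.shape,bool);m[215:240,410:430]=1;m&=(W[...,2]>.058)&(W[...,2]<.0705)
for p,q in zip(W[m],np.argwhere(m)): print(q[::-1],(p*1000).round(0).astype(int),end=';')
# foot outline corners by pixel on z=.01 plane
def pl(u,v,z):
    r=R.from_quat(i['rotation']).as_matrix()@np.array([(u-K[0,2])/K[0,0],(v-K[1,2])/K[1,1],1]);t=(z-i['position'][2])/r[2];return i['position']+r*t
f=60/400
for n,x,y,z in [('footFL',425-400,298,.01),('footBL',527-400,35,.01),('footBR',762-400,122,.01),('footFR',657-400,395,.01),('tip',578-400,305,.062),('base',603-400,235,.064)]:
    print(n,(pl(392+x*f-.5,185+y*f-.5,z)*1000).round(1))
print(optics.camera_info('wrist'))
E
python3 m.py | sed -n '/----/,$p'
```

```text
----
post 281 z 0.0809 ((637.2977905273438, -219.96755981445312), (55.68071746826172, 30.931713104248047), 68.50304412841797) mean [ 0.6377 -0.2199]
[[613.0, -240.0], [641.0, -252.0], [662.0, -200.0], [633.0, -188.0]]
[412 215] [ 635 -191   60];[413 215] [ 633 -192   70];[414 216] [ 632 -195   62];[415 216] [ 631 -197   66];[417 217] [ 630 -203   59];[418 217] [ 629 -204   67];[419 218] [ 627 -208   60];[420 218] [ 626 -209   67];[421 218] [ 626 -211   69];[420 219] [ 624 -209   63];[421 219] [ 624 -211   67];[422 219] [ 624 -214   66];[423 219] [ 624 -216   68];[424 219] [ 624 -218   69];[420 220] [ 621 -208   70];[421 220] [ 622 -211   66];[422 220] [ 622 -213   67];[423 220] [ 622 -216   63];[424 220] [ 622 -219   63];[425 220] [ 622 -222   59];[419 221] [ 620 -207   63];[420 221] [ 619 -209   64];[421 221] [ 619 -211   67];[422 221] [ 619 -213   70];[423 221] [ 619 -216   67];[424 221] [ 620 -219   63];[426 221] [ 620 -224   59];[427 221] [ 619 -225   69];[428 221] [ 619 -228   64];[419 222] [ 617 -207   62];[420 222] [ 617 -209   65];[421 222] [ 616 -211   69];[422 222] [ 617 -2
[... 1112 characters left out ...]
65];footFL [ 606. -156.   10.]
footBL [ 704.6 -195.4   10. ]
footBR [ 671.4 -282.4   10. ]
footFR [ 569.5 -241.5   10. ]
tip [ 597.6 -204.8   62. ]
base [ 622.5 -213.9   64. ]
{'mtx': array([[371.64829954,   0.        , 321.86328382],
       [  0.        , 371.64829954, 237.59301957],
       [  0.        ,   0.        ,   1.        ]]), 'tool_from_camera': array([[-1.86019512e-04, -2.87494060e-01,  9.57782403e-01,
        -1.62219053e-01],
       [-1.80378485e-04, -9.57782394e-01, -2.87494093e-01,
         7.97112593e-02],
       [ 9.99999966e-01, -2.26242850e-04,  1.26308471e-04,
         1.46516563e-05],
       [ 0.00000000e+00,  0.00000000e+00,  0.00000000e+00,
         1.00000000e+00]])}
```

View pics/crop2.png

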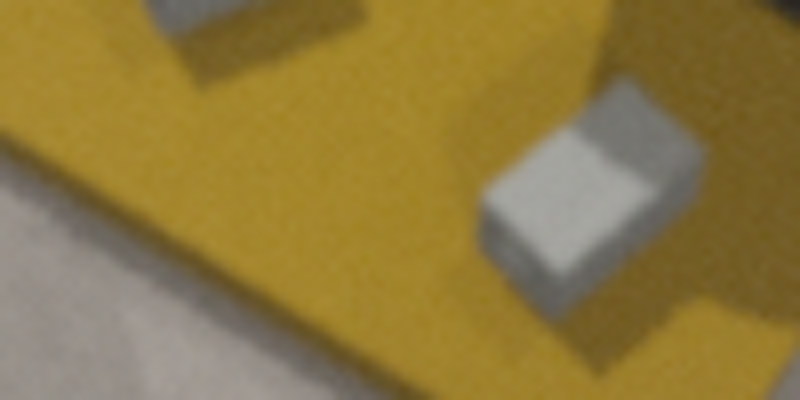

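The far end face shows no clear hole in this crop. Next I'll go to a wrist-camera spot just off the near end, on the way to the grasp.

```bash
cat >> h.py <<'E'
def down(psi):  # tool x down, z at yaw psi (deg)
    z=np.array([np.cos(np.radians(psi)),np.sin(np.radians(psi)),0]);x=np.array([0,0,-1.]);return R.from_matrix(np.stack([x,np.cross(z,x),z],1))
def plan(p,Rt,g,n=None,vmax=.05,wmax=.16):
    o=robot.get_obs();p0=o['position'];R0=R.from_quat(o['tool_rot'])
    rv=(R0.inv()*Rt).as_rotvec();dp=np.array(p)-p0
    n=n or int(max(1,np.ceil(np.linalg.norm(dp)/vmax),np.ceil(np.linalg.norm(rv)/wmax)))
    print('n',n,'dp',dp.round(4),'rv',rv.round(3),'q',o['q'].round(2),'F',o['ft_force'].round(1),'g',o['grip_width'].round(4),'t',round(o['time'],2))
    for k in range(n):
        Rk=R0*R.from_rotvec(rv*k/n)
        print([*(Rk.inv().apply(dp/n)*100).round(2).tolist(),*(rv/n).round(3).tolist(),g],end=',')
        if k%12==11:print()
    print()
E
python3 - <<'E'
from h import *
plan([.50,-.15,.25],down(-1),8.7)
E
```

```text
Traceback (most recent call last):
  File "h.py", line 16, in plan
    print('n',n,'dp',dp.round(4),'rv',rv.round(3),'q',o['q'].round(2),'F',o['ft_force'].round(1),'g',o['grip_width'].round(4),'t',round(o['time'],2))
                                                                                                     ^^^^^^^^^^^^^^^^^^^^^
AttributeError: 'float' object has no attribute 'round'
```

```bash
sed -i "s/o\['grip_width'\].round(4)/round(o['grip_width'],4)/" h.py
python3 - <<'E'
from h import *
plan([.50,-.15,.25],down(-1),8.7)
E
```

```text
n 11 dp [0.2719 0.4312 0.0283] rv [-1.179e+00 -1.000e-03 -1.000e-03] q [-1.38  0.53  1.43 -0.    1.18 -0.18] F [-1.4 -0.7 -0.4] g 0.0871 t 0.1
[-0.25, 3.73, -2.75, -0.107, -0.0, -0.0, 8.7],[-0.25, 4.01, -2.33, -0.107, -0.0, -0.0, 8.7],[-0.25, 4.23, -1.89, -0.107, -0.0, -0.0, 8.7],[-0.25, 4.41, -1.43, -0.107, -0.0, -0.0, 8.7],[-0.25, 4.54, -0.95, -0.107, -0.0, -0.0, 8.7],[-0.25, 4.61, -0.45, -0.107, -0.0, -0.0, 8.7],[-0.26, 4.63, 0.04, -0.107, -0.0, -0.0, 8.7],[-0.26, 4.6, 0.54, -0.107, -0.0, -0.0, 8.7],[-0.26, 4.52, 1.03, -0.107, -0.0, -0.0, 8.7],[-0.26, 4.38, 1.5, -0.107, -0.0, -0.0, 8.7],[-0.26, 4.2, 1.96, -0.107, -0.0, -0.0, 8.7],
```

Emit:
{"fn": "arm_command", "kwargs": {"plan": [[-0.25, 3.7, -2.75, -0.107, 0, 0, 8.7], [-0.25, 4.0, -2.3, -0.107, 0, 0, 8.7], [-0.25, 4.2, -1.9, -0.107, 0, 0, 8.7], [-0.25, 4.4, -1.4, -0.107, 0, 0, 8.7], [-0.25, 4.5, -0.95, -0.107, 0, 0, 8.7], [-0.25, 4.6, -0.45, -0.107, 0, 0, 8.7], [-0.25, 4.6, 0, -0.107, 0, 0, 8.7], [-0.25, 4.6, 0.5, -0.107, 0, 0, 8.7], [-0.25, 4.5, 1.0, -0.107, 0, 0, 8.7], [-0.25, 4.4, 1.5, -0.107, 0, 0, 8.7], [-0.25, 4.2, 2.0, -0.107, 0, 0, 8.7]]}}

```text
time: 1.48
position: [0.497, -0.1356, 0.2469]
tool_rot: [-0.002, 0.708, 0.006, 0.706]
ft_force: [0.4, -0.4, 0.3]
grip_width: 0.0868
```

Run:
```python
from h import *
plan([.488,.21,.16],down(66.7),8.7)
```

```text
n 8 dp [-0.009   0.3456 -0.0869] rv [-1.153e+00  1.000e-03 -8.000e-03] q [-0.49  0.35  1.67  0.    1.12 -0.5 ] F [ 0.4 -0.4  0.3] g 0.0868 t 1.48
[1.12, 4.31, -0.06, -0.144, 0.0, -0.001, 8.7],[1.11, 4.28, 0.56, -0.144, 0.0, -0.001, 8.7],[1.11, 4.15, 1.17, -0.144, 0.0, -0.001, 8.7],[1.1, 3.94, 1.75, -0.144, 0.0, -0.001, 8.7],[1.1, 3.65, 2.3, -0.144, 0.0, -0.001, 8.7],[1.1, 3.29, 2.8, -0.144, 0.0, -0.001, 8.7],[1.09, 2.85, 3.25, -0.144, 0.0, -0.001, 8.7],[1.09, 2.36, 3.62, -0.144, 0.0, -0.001, 8.7],
```

Emit:
{"fn": "arm_command", "kwargs": {"plan": [[1.1, 4.3, 0, -0.144, 0, 0, 8.7], [1.1, 4.3, 0.6, -0.144, 0, 0, 8.7], [1.1, 4.15, 1.2, -0.144, 0, 0, 8.7], [1.1, 3.9, 1.75, -0.144, 0, 0, 8.7], [1.1, 3.6, 2.3, -0.144, 0, 0, 8.7], [1.1, 3.3, 2.8, -0.144, 0, 0, 8.7], [1.1, 2.85, 3.25, -0.144, 0, 0, 8.7], [1.1, 2.4, 3.6, -0.144, 0, 0, 8.7], [0, 0, 0, 0, 0, 0, 8.7]]}}

```text
time: 2.6
position: [0.4827, 0.2227, 0.1564]
tool_rot: [-0.399, 0.582, 0.404, 0.582]
ft_force: [-0.2, 0.3, 0.4]
grip_width: 0.0869
```

Run:
```python
from h import *
im,d=optics.camera('wrist');cv2.imwrite('pics/w1.png',im);np.save('w1.npy',d)
# projected spacer centre
o=robot.get_obs();T=optics.camera_info('wrist')['tool_from_camera'];K=optics.camera_info('wrist')['mtx']
Rt=R.from_quat(o['tool_rot'])
def proj(P):
    t=Rt.inv().apply(np.array(P)-o['position']);c=T[:3,:3].T@(t-T[:3,3]);th=np.arctan2(np.hypot(c[0],c[1]),c[2]);a=np.arctan2(c[1],c[0]);return K[0,2]+K[0,0]*th*np.cos(a),K[1,2]+K[0,0]*th*np.sin(a)
e=np.array([.918,-.396,0]);C=np.array([.598,.1625,.048])
print(o['position'],proj(C),proj(C-.032*e),proj(C+.032*e))
u,v=map(int,proj(C-.032*e));print(u,v)
c=im[max(0,v-60):v+60,max(0,u-80):u+80];cv2.imwrite('pics/w1c.png',cv2.resize(c,None,fx=5,fy=5,interpolation=2))
plan([.598,.1625,.16],down(66.7),8.7)
```

```text
[0.48318857 0.22144946 0.15674767] (np.float64(305.5810783798098), np.float64(372.176060718317)) (np.float64(306.3256847335907), np.float64(342.86961266709267)) (np.float64(304.9621482078622), np.float64(398.3424723024898))
306 342
n 3 dp [ 0.1148 -0.0589  0.0033] rv [ 0.04   0.003 -0.005] q [ 0.22  0.5   1.73  0.01  0.92 -0.99] F [ 0.2 -0.2 -0.6] g 0.0868 t 2.65
[-0.13, -4.28, -0.46, 0.013, 0.001, -0.002, 8.7],[-0.12, -4.28, -0.41, 0.013, 0.001, -0.002, 8.7],[-0.12, -4.29, -0.35, 0.013, 0.001, -0.002, 8.7],
```

View pics/w1c.png

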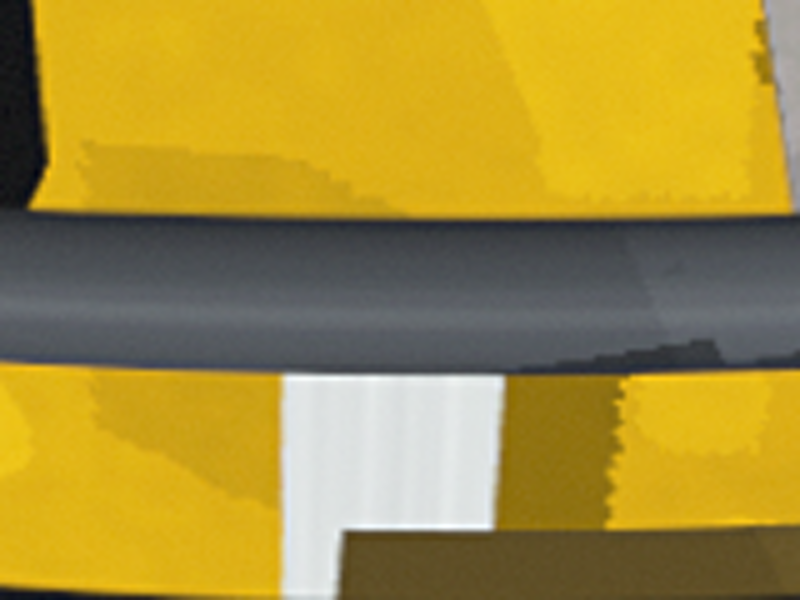

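The gripper's crossbar at v≈325-357 hides the spacer's near end. I'll move closer and lower.

Emit:
{"fn": "arm_command", "kwargs": {"plan": [[2.5, -3, -0.5, 0.02, 0, 0, 8.7], [2.5, -3, -0.5, 0.02, 0, 0, 8.7], [0, 0, 0, 0, 0, 0, 8.7]]}}

```text
time: 3.02
position: [0.5373, 0.1867, 0.1064]
tool_rot: [-0.386, 0.591, 0.389, 0.592]
ft_force: [-0.2, -0.0, 1.3]
grip_width: 0.0869
```

```bash
cat >> h.py <<'E'
def wproj(P):
    o=robot.get_obs();i=optics.camera_info('wrist');T=i['tool_from_camera'];K=i['mtx']
    t=R.from_quat(o['tool_rot']).inv().apply(np.array(P)-o['position']);c=T[:3,:3].T@(t-T[:3,3]);th=np.arctan2(np.hypot(c[0],c[1]),c[2]);a=np.arctan2(c[1],c[0]);return K[0,2]+K[0,0]*th*np.cos(a),K[1,2]+K[0,0]*th*np.sin(a)
def wcrop(P,name,s=5):
    u,v=map(int,wproj(P));im,d=optics.camera('wrist');c=im[max(0,v-60):v+60,max(0,u-80):u+80];print('crop at',u,v);cv2.imwrite('pics/'+name,cv2.resize(c,None,fx=s,fy=s,interpolation=2))
E
python3 - <<'E'
from h import *
e=np.array([.918,-.396,0]);C=np.array([.598,.1625,.048])
wcrop(C-.032*e,'w2c.png');plan([.598,.1625,.10],down(66.7),8.7)
E
```

```text
crop at 323 303
n 2 dp [ 0.0616 -0.0249 -0.0072] rv [-0.004  0.003 -0.003] q [ 0.14  0.61  1.68  0.01  0.85 -1.03] F [ 0.8  0.6 -1. ] g 0.0871 t 3.08
[0.35, -3.32, 0.09, -0.002, 0.002, -0.001, 8.7],[0.36, -3.32, 0.08, -0.002, 0.002, -0.001, 8.7],
```

View pics/w2c.png

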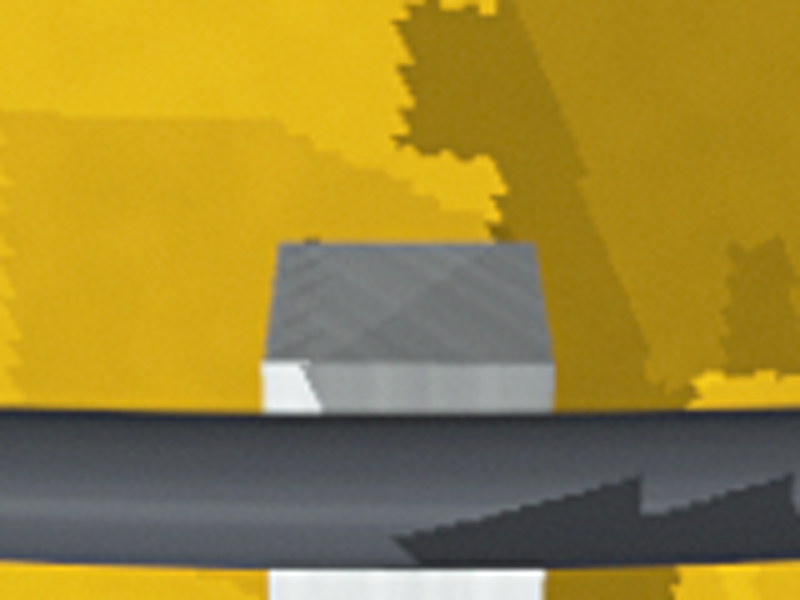

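The near end at crop (410,300) is a plain face, so the hole is at the far end. The grasp orientation then already suits the pin, and seating will confirm it. Now the grasp.

Emit:
{"fn": "arm_command", "kwargs": {"plan": [[0.3, -3.3, 0.1, 0, 0, 0, 8.7], [0.3, -3.3, 0.1, 0, 0, 0, 8.7], [0, 0, 0, 0, 0, 0, 8.7]]}}

```text
time: 3.45
position: [0.5965, 0.1616, 0.1039]
tool_rot: [-0.385, 0.592, 0.389, 0.592]
ft_force: [-1.1, 0.3, 0.1]
grip_width: 0.0867
```

Run:
```python
from h import *
plan([.598,.1625,.035],down(66.7),8.7,n=3)
```

```text
n 3 dp [ 0.0015  0.0009 -0.0689] rv [-0.006  0.003 -0.004] q [ 0.08  0.67  1.55  0.01  0.93 -1.08] F [-1.1  0.3  0.1] g 0.0867 t 3.45
[2.3, -0.04, 0.04, -0.002, 0.001, -0.001, 8.7],[2.3, -0.04, 0.04, -0.002, 0.001, -0.001, 8.7],[2.3, -0.04, 0.05, -0.002, 0.001, -0.001, 8.7],
```

Emit:
{"fn": "arm_command", "kwargs": {"plan": [[2.3, -0.05, 0.05, -0.002, 0, 0, 8.7], [2.3, -0.05, 0.05, -0.002, 0, 0, 8.7], [2.2, -0.05, 0.05, -0.002, 0, 0, 8.7], [0, 0, 0, 0, 0, 0, 8.7]]}}

```text
time: 3.95
position: [0.5922, 0.1642, 0.0387]
tool_rot: [-0.386, 0.592, 0.391, 0.59]
ft_force: [-0.3, -0.1, 0.5]
grip_width: 0.0866
```

Emit:
{"fn": "arm_command", "kwargs": {"plan": [[0, 0, 0, 0, 0, 0, 5], [0, 0, 0, 0, 0, 0, 3], [0, 0, 0, 0, 0, 0, 2.5], [0, 0, 0, 0, 0, 0, 2.5], [0, 0, 0, 0, 0, 0, 2.5], [0, 0, 0, 0, 0, 0, 2.5]], "grip_force": 35}}

```text
time: 4.7
position: [0.5927, 0.1649, 0.0431]
tool_rot: [-0.387, 0.59, 0.391, 0.592]
ft_force: [0.6, -0.3, -0.6]
grip_width: 0.0352
```

Run:
```python
from h import *
o=robot.get_obs();print(o['position'],o['grip_width'],o['ft_force'],o['q'].round(2))
```

```text
[0.59274179 0.16491274 0.04306307] 0.03518645499729439 [ 0.60061305 -0.26724741 -0.64640921] [ 0.09  0.75  1.58  0.01  0.8  -1.08]
```

Gripped at 35.2 mm opening, TCP about 6 mm behind and 5 mm below the spacer's middle. Now lift and carry.

Emit:
{"fn": "arm_command", "kwargs": {"plan": [[-3, 0, 0, 0, 0, 0, 2.5], [-4, 0, 0, 0, 0, 0, 2.5], [-4, 0, 0, 0, 0, 0, 2.5], [-1, 0, 0, 0, 0, 0, 2.5]]}}

```text
time: 5.2
position: [0.5901, 0.1637, 0.1616]
tool_rot: [-0.385, 0.593, 0.392, 0.588]
ft_force: [-0.0, 0.8, -1.5]
grip_width: 0.0356
```

Run:
```python
from h import *
plan([.535,-.179,.15],down(68.3),2.5)
```

```text
n 7 dp [-0.0551 -0.3427 -0.0116] rv [-0.029  0.    -0.013] q [ 0.09  0.59  1.52  0.01  1.05 -1.08] F [-0.   0.8 -1.5] g 0.0356 t 5.2
[0.15, -1.22, -4.81, -0.004, 0.0, -0.002, 2.5],[0.15, -1.2, -4.81, -0.004, 0.0, -0.002, 2.5],[0.15, -1.18, -4.82, -0.004, 0.0, -0.002, 2.5],[0.16, -1.16, -4.82, -0.004, 0.0, -0.002, 2.5],[0.16, -1.14, -4.83, -0.004, 0.0, -0.002, 2.5],[0.16, -1.12, -4.83, -0.004, 0.0, -0.002, 2.5],[0.16, -1.1, -4.84, -0.004, 0.0, -0.002, 2.5],
```

Emit:
{"fn": "arm_command", "kwargs": {"plan": [[0.15, -1.2, -4.8, -0.004, 0, -0.002, 2.5], [0.15, -1.2, -4.8, -0.004, 0, -0.002, 2.5], [0.15, -1.2, -4.8, -0.004, 0, -0.002, 2.5], [0.15, -1.2, -4.8, -0.004, 0, -0.002, 2.5], [0.15, -1.1, -4.8, -0.004, 0, -0.002, 2.5], [0.15, -1.1, -4.8, -0.004, 0, -0.002, 2.5], [0.15, -1.1, -4.8, -0.004, 0, -0.002, 2.5], [0, 0, 0, 0, 0, 0, 2.5]]}}

```text
time: 6.2
position: [0.5286, -0.1851, 0.1383]
tool_rot: [-0.393, 0.587, 0.402, 0.582]
ft_force: [-0.3, 0.4, -2.4]
grip_width: 0.0357
```

Run:
```python
from h import *
plan([.538,-.180,.055],down(68.3),2.5,n=4)
```

```text
n 4 dp [ 0.0094  0.0051 -0.0833] rv [ 0.003  0.001 -0.015] q [-0.54  0.56  1.67 -0.    0.93 -1.73] F [-0.3  0.4 -2.4] g 0.0357 t 6.2
[2.08, -0.2, 0.2, 0.001, 0.0, -0.004, 2.5],[2.08, -0.19, 0.2, 0.001, 0.0, -0.004, 2.5],[2.08, -0.19, 0.2, 0.001, 0.0, -0.004, 2.5],[2.08, -0.18, 0.21, 0.001, 0.0, -0.004, 2.5],
```

Emit:
{"fn": "arm_command", "kwargs": {"plan": [[2.1, -0.2, 0.2, 0, 0, -0.004, 2.5], [2.1, -0.2, 0.2, 0, 0, -0.004, 2.5], [2.1, -0.2, 0.2, 0, 0, -0.004, 2.5], [2.0, -0.2, 0.2, 0, 0, -0.004, 2.5], [0, 0, 0, 0, 0, 0, 2.5]]}}

```text
time: 6.82
position: [0.5339, -0.174, 0.0471]
tool_rot: [-0.393, 0.586, 0.402, 0.584]
ft_force: [0.0, 0.7, -2.3]
grip_width: 0.0358
```

Run:
```python
from h import *
im,d=optics.camera('wrist')
cv2.imwrite('pics/w3.png',im)
im,d=optics.camera('top');
i=optics.camera_info('top');K=i['mtx']
cv2.imwrite('pics/t3.png',np.hstack([cv2.resize(im[185:265,380:460],(480,480),interpolation=2)]))
v,u=np.mgrid[0:480,0:640];c=np.stack([(u-K[0,2])/K[0,0]*d,(v-K[1,2])/K[1,1]*d,d],-1)
W=c@R.from_quat(i['rotation']).as_matrix().T+i['position']
m=(W[...,2]>.07)&(W[...,2]<.085)&(W[...,0]<.61)&(W[...,0]>.5)&(W[...,1]<-.14)&(W[...,1]>-.25);print(m.sum(),np.median(W[m],0))
plan([.5461,-.1834,.055],down(68.3),2.5,n=1)
```

```text
0 [nan nan nan]
n 1 dp [ 0.0109 -0.0083  0.0062] rv [ 0.002  0.004 -0.008] q [-0.52  0.7   1.71  0.    0.73 -1.71] F [ 0.5  0.1 -1.9] g 0.0355 t 6.92
[-0.63, -1.31, -0.37, 0.002, 0.004, -0.008, 2.5],
  return _methods._mean(a, axis=axis, dtype=dtype,
  ret = um.true_divide(
```

View pics/w3.png

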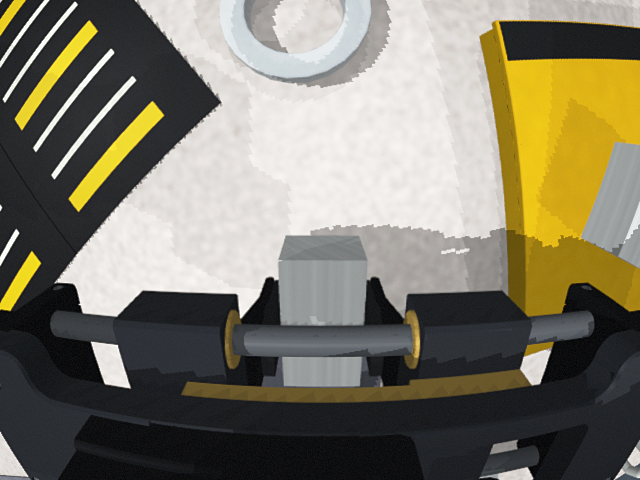

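Spacer held straight and centred in the jaws (near end's top edge at v≈261, bottom edge v≈238). I'll check that against my assumed offset.

Run:
```python
from h import *
i=optics.camera_info('wrist');T=i['tool_from_camera'];K=i['mtx']
def v(t):
    c=T[:3,:3].T@(np.array(t)-T[:3,3]);return K[1,2]+K[0,0]*np.arctan2(c[1],c[2])
from scipy.optimize import fsolve
print(v([-.023,.0262,0]),v([.013,.0262,0]))
print(fsolve(lambda s:[v([s[0]-.018,s[1]+.032,0])-261,v([s[0]+.018,s[1]+.032,0])-237],[-.005,-.006]))
```

```text
263.4499728209922 237.48087298070578
[ 0.00613048 -0.00889472]
```

Emit:
{"fn": "arm_command", "kwargs": {"plan": [[-0.6, -0.6, -0.4, 0, 0.004, -0.008, 2.5], [-0.1, -0.5, 0, 0, 0, 0, 2.5]]}}

```text
time: 7.18
position: [0.5452, -0.1834, 0.0576]
tool_rot: [-0.399, 0.584, 0.397, 0.585]
ft_force: [-0.0, -1.3, -2.3]
grip_width: 0.0357
```

Run:
```python
from h import *
plan([.5461,-.1834,.055],down(68.3),2.5,n=1)
```

```text
n 1 dp [ 0.0009 -0.     -0.0026] rv [ 0.003 -0.001  0.003] q [-0.52  0.7   1.69 -0.    0.76 -1.71] F [-0.  -1.3 -2.3] g 0.0357 t 7.17
[0.26, -0.09, 0.03, 0.003, -0.001, 0.003, 2.5],
```

Emit:
{"fn": "arm_command", "kwargs": {"plan": [[0.2, -0.8, 0, 0, 0, 0, 2.5], [0, -0.8, 0, 0, 0, 0, 2.5], [0, -0.6, 0, 0, 0, 0, 2.5]]}}

```text
time: 7.55
position: [0.5682, -0.193, 0.0572]
tool_rot: [-0.4, 0.584, 0.395, 0.586]
ft_force: [-0.2, -0.1, -2.3]
grip_width: 0.0359
```

```bash
cat > s.py <<'E'
from h import *
e=np.array([.929,-.370,0]);n=np.array([.370,.929,0])
o=robot.get_obs();c=o['position']+.0058*e+[0,0,.005];s=c-[.623,-.214,0]
print('stand xyz mm',(np.array([s@e,s@n,s[2]])*1000).round(1),'F e,n,z',(o['ft_force']@e).round(1),(o['ft_force']@n).round(1),o['ft_force'][2].round(1),'rot err',(R.from_quat(o['tool_rot']).inv()*down(68.3)).as_rotvec().round(3),o['grip_width'])
E
python3 s.py
```

```text
stand xyz mm [-52.8  -0.8  62.2] F e,n,z -0.2 -0.1 -2.3 rot err [ 0.002 -0.001  0.007] 0.03586189624001048
```

The front face is already about 9 mm past the tip with no resistance, so the hole end is confirmed. Continue home.

Emit:
{"fn": "arm_command", "kwargs": {"plan": [[0.15, -0.7, 0.05, 0, 0, 0.004, 2.5], [0, -0.6, 0, 0, 0, 0, 2.5], [0, -0.5, 0, 0, 0, 0, 2.5]]}}

```text
time: 7.92
position: [0.5863, -0.1995, 0.0552]
tool_rot: [-0.398, 0.585, 0.397, 0.585]
ft_force: [-0.4, -0.9, -3.5]
grip_width: 0.0355
```

```bash
python3 s.py
```

```text
stand xyz mm [-33.6  -0.1  60.2] F e,n,z -0.0 -1.0 -3.5 rot err [ 0.002 -0.001  0.002] 0.03554841621972036
```

Emit:
{"fn": "arm_command", "kwargs": {"plan": [[0, -0.3, 0, 0, 0, 0, 2.5], [0, -0.3, 0, 0, 0, 0, 2.5]]}}

```text
time: 8.18
position: [0.5891, -0.2004, 0.0545]
tool_rot: [-0.396, 0.586, 0.399, 0.583]
ft_force: [-7.7, 1.7, 2.1]
grip_width: 0.0359
```

```bash
python3 s.py
```

```text
stand xyz mm [-30.7   0.1  59.5] F e,n,z -7.8 -1.3 2.1 rot err [ 0.002 -0.    -0.007] 0.03592981357184713
```

Contact with the post (−8 N) at the expected depth. Press lightly and hold.

Emit:
{"fn": "arm_command", "kwargs": {"plan": [[0, -0.25, 0, 0, 0, 0, 2.5], [0, -0.15, 0, 0, 0, 0, 2.5], [0, -0.15, 0, 0, 0, 0, 2.5], [0, -0.15, 0, 0, 0, 0, 2.5]]}}

```text
time: 8.68
position: [0.589, -0.1998, 0.0532]
tool_rot: [-0.391, 0.589, 0.404, 0.58]
ft_force: [-5.7, 0.9, 0.4]
grip_width: 0.0355
```

```bash
python3 s.py
python3 - <<'E'
from h import *
im,d=optics.camera('scene');cv2.imwrite('pics/s4.png',cv2.resize(im[215:275,190:270],(800,600),interpolation=2))
E
```

```text
stand xyz mm [-31.    0.6  58.2] F e,n,z -5.6 -1.2 0.4 rot err [ 0.002  0.001 -0.023] 0.03550192753164018
```

View pics/s4.png

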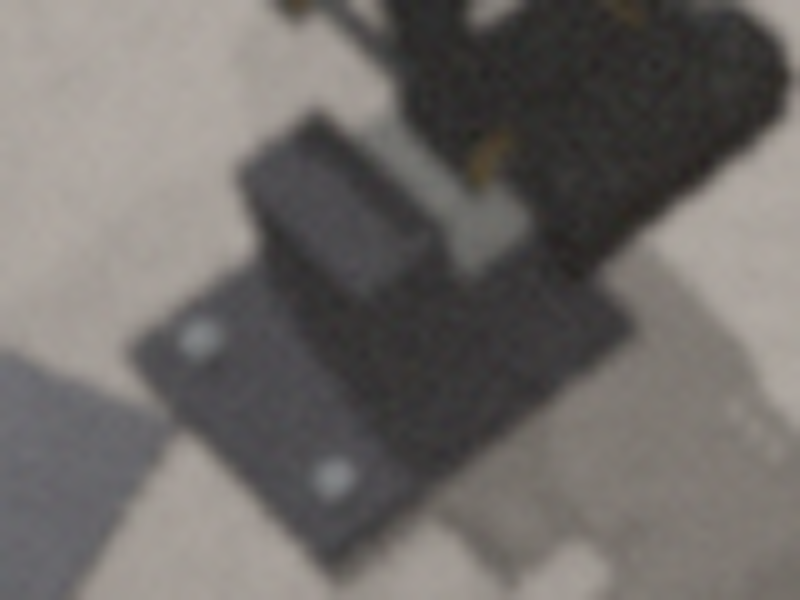

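The spacer (around (450,190)) sits directly against the post. Now pull it off.

Emit:
{"fn": "arm_command", "kwargs": {"plan": [[-0.1, 0.7, 0, 0, 0, -0.02, 2.5], [0, 1.5, 0, 0, 0, 0, 2.5], [0, 2.0, 0, 0, 0, 0, 2.5], [0, 2.0, 0, 0, 0, 0, 2.5], [0, 1.5, 0, 0, 0, 0, 2.5]]}}

```text
time: 9.35
position: [0.5269, -0.1763, 0.0556]
tool_rot: [-0.405, 0.58, 0.39, 0.589]
ft_force: [-0.7, 0.2, -2.5]
grip_width: 0.0356
```

```bash
python3 s.py
python3 - <<'E'
from h import *
plan([.50,-.21,.35],down(68.3),2.5)
E
```

```text
stand xyz mm [-97.4  -0.6  60.6] F e,n,z -0.7 -0.1 -2.5 rot err [ 0.002 -0.001  0.024] 0.035628550249208954
n 6 dp [-0.0269 -0.0337  0.2944] rv [ 0.002 -0.001  0.024] q [-0.53  0.68  1.76  0.    0.68 -1.72] F [-0.7  0.2 -2.5] g 0.0356 t 9.35
[-4.91, 0.09, -0.69, 0.0, -0.0, 0.004, 2.5],[-4.91, 0.11, -0.69, 0.0, -0.0, 0.004, 2.5],[-4.91, 0.13, -0.69, 0.0, -0.0, 0.004, 2.5],[-4.91, 0.15, -0.69, 0.0, -0.0, 0.004, 2.5],[-4.91, 0.17, -0.69, 0.0, -0.0, 0.004, 2.5],[-4.91, 0.19, -0.69, 0.0, -0.0, 0.004, 2.5],
```

Emit:
{"fn": "arm_command", "kwargs": {"plan": [[-5, 0, 0, 0, 0, 0.004, 2.5], [-5.5, 0, 0, 0, 0, 0.004, 2.5], [-5.5, 0, 0, 0, 0, 0.004, 2.5], [-5.5, 0, 0, 0, 0, 0.004, 2.5], [-5.5, 0, 0, 0, 0, 0.004, 2.5], [-5, 0, 0, 0, 0, 0.004, 2.5]]}}

```text
time: 10.1
position: [0.5271, -0.1762, 0.3842]
tool_rot: [-0.402, 0.582, 0.393, 0.588]
ft_force: [2.0, -0.6, -1.9]
grip_width: 0.0357
```

```bash
python3 s.py
python3 - <<'E'
from h import *
e=np.array([.929,-.370,0]);n=np.array([.370,.929,0])
Rt=R.from_matrix(np.stack([e,np.cross(n,e),n],1))
plan([.60,-.26,.50],Rt,2.5)
E
```

```text
stand xyz mm [-9.730e+01 -3.000e-01  3.892e+02] F e,n,z 2.1 0.2 -1.9 rot err [ 0.002 -0.001  0.016] 0.03569953252239796
n 10 dp [ 0.0729 -0.0838  0.1158] rv [ 3.000e-03  1.000e-03 -1.555e+00] q [-0.52  0.28  1.39  0.    1.46 -1.72] F [ 2.  -0.6 -1.9] g 0.0357 t 10.1
[-1.14, -1.0, -0.51, 0.0, 0.0, -0.155, 2.5],[-0.97, -1.17, -0.51, 0.0, 0.0, -0.155, 2.5],[-0.78, -1.31, -0.51, 0.0, 0.0, -0.155, 2.5],[-0.57, -1.41, -0.51, 0.0, 0.0, -0.155, 2.5],[-0.34, -1.48, -0.51, 0.0, 0.0, -0.155, 2.5],[-0.11, -1.52, -0.51, 0.0, 0.0, -0.155, 2.5],[0.13, -1.52, -0.51, 0.0, 0.0, -0.155, 2.5],[0.36, -1.48, -0.51, 0.0, 0.0, -0.155, 2.5],[0.59, -1.4, -0.51, 0.0, 0.0, -0.155, 2.5],[0.8, -1.3, -0.51, 0.0, 0.0, -0.155, 2.5],
```

Emit:
{"fn": "arm_command", "kwargs": {"plan": [[-1.1, -1.0, -0.5, 0, 0, -0.155, 2.5], [-1.0, -1.2, -0.5, 0, 0, -0.155, 2.5], [-0.8, -1.3, -0.5, 0, 0, -0.155, 2.5], [-0.6, -1.4, -0.5, 0, 0, -0.155, 2.5], [-0.3, -1.5, -0.5, 0, 0, -0.155, 2.5]]}}

```text
time: 10.72
position: [0.5711, -0.2217, 0.4591]
tool_rot: [-0.605, 0.372, 0.122, 0.694]
ft_force: [1.3, 2.2, -3.0]
grip_width: 0.0359
```

```bash
cat > f.py <<'E'
from h import *
e=np.array([.929,-.370,0]);n=np.array([.370,.929,0])
Rt=R.from_matrix(np.stack([e,np.cross(n,e),n],1))
o=robot.get_obs();print(o['position'],R.from_quat(o['tool_rot']).apply([0,-1,0]).round(3))
plan([.60,-.26,.50],Rt,2.5)
E
python3 f.py
```

```text
[ 0.57108102 -0.22166981  0.45914913] [ 0.618 -0.238  0.749]
n 5 dp [ 0.0289 -0.0383  0.0409] rv [ 0.009 -0.001 -0.724] q [-0.66  0.02  1.78  0.39  0.55 -2.11] F [ 1.3  2.2 -3. ] g 0.0359 t 10.72
[0.08, -1.15, -0.51, 0.002, -0.0, -0.145, 2.5],[0.24, -1.13, -0.5, 0.002, -0.0, -0.145, 2.5],[0.4, -1.08, -0.5, 0.002, -0.0, -0.145, 2.5],[0.55, -1.02, -0.5, 0.002, -0.0, -0.145, 2.5],[0.69, -0.93, -0.5, 0.002, -0.0, -0.145, 2.5],
```

```bash
sed -i 's/plan(\[.*/import sys;plan(eval(sys.argv[1]),Rt,2.5)/' f.py; python3 f.py '[.60,-.12,.62]'
```

```text
[ 0.57108102 -0.22166981  0.45914913] [ 0.618 -0.238  0.749]
n 5 dp [0.0289 0.1017 0.1609] rv [ 0.009 -0.001 -0.724] q [-0.66  0.02  1.78  0.39  0.55 -2.11] F [ 1.3  2.2 -3. ] g 0.0359 t 10.72
[-2.3, -2.28, 2.08, 0.002, -0.0, -0.145, 2.5],[-1.95, -2.59, 2.08, 0.002, -0.0, -0.145, 2.5],[-1.55, -2.84, 2.09, 0.002, -0.0, -0.145, 2.5],[-1.13, -3.03, 2.09, 0.002, -0.0, -0.145, 2.5],[-0.68, -3.16, 2.1, 0.002, -0.0, -0.145, 2.5],
```

Emit:
{"fn": "arm_command", "kwargs": {"plan": [[-2.3, -2.3, 2.1, 0, 0, 0, 2.5], [-2.3, -2.3, 2.1, 0, 0, 0, 2.5], [-2.3, -2.3, 2.1, 0, 0, 0, 2.5], [-2.3, -2.3, 2.1, 0, 0, 0, 2.5], [-2.3, -2.3, 2.1, 0, 0, 0, 2.5]]}}

```text
time: 11.35
position: [0.5976, -0.1169, 0.6185]
tool_rot: [-0.601, 0.375, 0.123, 0.695]
ft_force: [-0.5, -0.2, -2.1]
grip_width: 0.0354
```

```bash
python3 f.py '[.62,-.12,.64]'
```

```text
[ 0.59762148 -0.11685533  0.61848585] [ 0.622 -0.248  0.743]
n 5 dp [ 0.0224 -0.0031  0.0215] rv [ 0.002 -0.005 -0.734] q [-0.37 -0.06  1.44 -0.02  0.92 -1.56] F [-0.5 -0.2 -2.1] g 0.0354 t 11.35
[0.04, -0.61, 0.11, 0.0, -0.001, -0.147, 2.5],[0.13, -0.6, 0.11, 0.0, -0.001, -0.147, 2.5],[0.21, -0.58, 0.11, 0.0, -0.001, -0.147, 2.5],[0.3, -0.54, 0.11, 0.0, -0.001, -0.147, 2.5],[0.37, -0.49, 0.11, 0.0, -0.001, -0.147, 2.5],
```

Emit:
{"fn": "arm_command", "kwargs": {"plan": [[0, -0.6, 0.1, 0, 0, -0.147, 2.5], [0.1, -0.6, 0.1, 0, 0, -0.147, 2.5], [0.2, -0.6, 0.1, 0, 0, -0.147, 2.5], [0.3, -0.5, 0.1, 0, 0, -0.147, 2.5], [0.4, -0.5, 0.1, 0, 0, -0.147, 2.5], [0, 0, 0, 0, 0, 0, 2.5]]}}

```text
time: 12.1
position: [0.6116, -0.1189, 0.6969]
tool_rot: [-0.69, 0.155, -0.107, 0.699]
ft_force: [0.7, -0.3, -2.1]
grip_width: 0.0358
```

```bash
python3 f.py '[.62,-.12,.64]'
python3 - <<'E'
from h import *
im,d=optics.camera('scene');i=optics.camera_info('scene');o=robot.get_obs()
p=R.from_quat(i['rotation']).inv().apply(o['position']-i['position']);q=i['mtx']@p/p[2];u,v=q[:2].astype(int);print(u,v)
cv2.imwrite('pics/s5.png',cv2.resize(im[max(0,v-75):v+75,max(0,u-100):u+100],None,fx=4,fy=4,interpolation=2))
E
```

```text
[ 0.61155611 -0.11888847  0.69686963] [ 0.065 -0.024  0.998]
n 2 dp [ 0.0084 -0.0011 -0.0569] rv [ 0.001  0.007 -0.069] q [-0.37 -0.13  1.76 -0.29  0.   -1.28] F [ 0.7 -0.3 -2.1] g 0.0358 t 12.1
[0.61, 2.81, 0.1, 0.001, 0.004, -0.034, 2.5],[0.51, 2.83, 0.1, 0.001, 0.004, -0.034, 2.5],
223 38
```

View pics/s5.png

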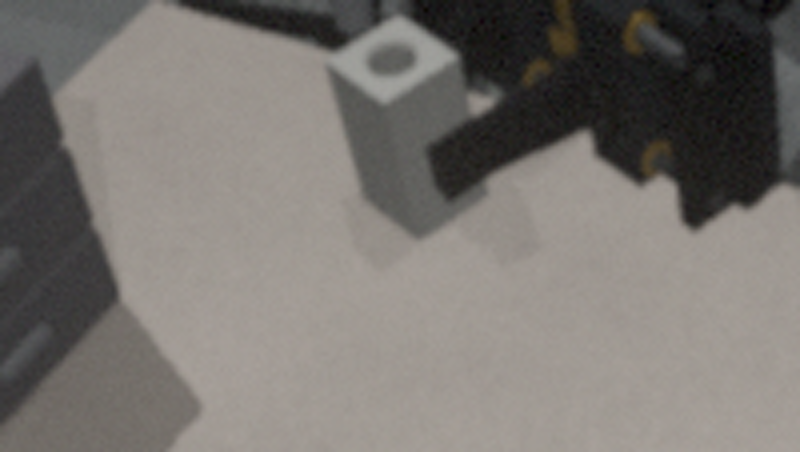

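The hole shows straight up at crop (392,58), tilt about 0.07 rad. Joint 5 is at its limit, so I'll back off it a little and settle.

Emit:
{"fn": "arm_command", "kwargs": {"plan": [[0, -2, 0, 0, 0, 0.05, 2.5], [0, -2, 0, 0, 0, 0.03, 2.5], [0, 0, 0, 0, 0, 0, 2.5], [0, 0, 0, 0, 0, 0, 2.5], [0, 0, 0, 0, 0, 0, 2.5]]}}

```text
time: 12.78
position: [0.6149, -0.1199, 0.7209]
tool_rot: [-0.681, 0.192, -0.068, 0.704]
ft_force: [0.5, -0.7, -2.3]
grip_width: 0.036
```

```bash
python3 f.py '[.62,-.12,.64]'|head -2; python3 -c "
from h import *
print(robot.get_obs()['joint_velocities'].round(3))"
```

```text
[ 0.6148897  -0.11985904  0.7208792 ] [ 0.166 -0.064  0.984]
n 2 dp [ 0.0051 -0.0001 -0.0809] rv [ 0.001  0.008 -0.179] q [-0.37 -0.14  1.63 -0.    0.26 -1.57] F [ 0.5 -0.7 -2.3] g 0.036 t 12.78
[0.    0.005 0.029 0.    0.005 0.   ]
```

Emit:
{"fn": "arm_command", "kwargs": {"plan": [[0, 0, 0, 0, 0, -0.08, 2.5], [0, 0, 0, 0, 0, 0, 2.5], [0, 0, 0, 0, 0, 0, 2.5], [0, 0, 0, 0, 0, 0, 2.5]]}}

```text
time: 13.28
position: [0.615, -0.1199, 0.7174]
tool_rot: [-0.687, 0.166, -0.094, 0.701]
ft_force: [-0.6, 0.6, -1.6]
grip_width: 0.0356
```

```bash
python3 f.py '[.62,-.12,.64]'|head -2
python3 - <<'E'
from h import *
im,d=optics.camera('scene');i=optics.camera_info('scene');o=robot.get_obs();print(o['position'],o['joint_velocities'].round(3))
p=R.from_quat(i['rotation']).inv().apply(o['position']-i['position']);q=i['mtx']@p/p[2];u,v=q[:2].astype(int);print(u,v)
a=cv2.resize(im[max(0,v-50):v+60,max(0,u-60):u+60],(400,400),interpolation=2);b=cv2.resize(im[170:340,200:450],(400,400))
cv2.imwrite('pics/s6.png',np.hstack([a,b]))
E
```

```text
[ 0.61499431 -0.11989122  0.71742671] [ 0.096 -0.037  0.995]
n 2 dp [ 0.005  -0.0001 -0.0774] rv [ 0.001  0.008 -0.103] q [-0.37 -0.14  1.69 -0.    0.12 -1.57] F [-0.6  0.6 -1.6] g 0.0356 t 13.28
[ 0.61499262 -0.11991325  0.71789019] [ 0.002 -0.001 -0.002  0.001 -0.009 -0.   ]
218 25
```

View pics/s6.png

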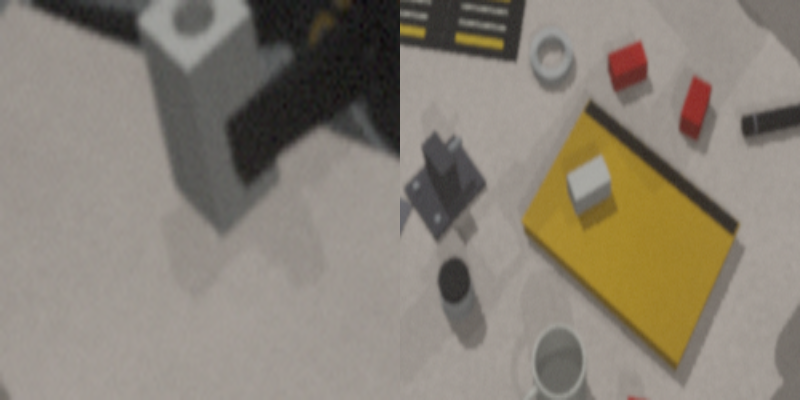

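The spacer is held in the air with the hole facing up (left crop, (195,15)). The other spacer at right crop (590,185) is where it was, and so are the bystanders in view. Handing in.

```bash
python3 -c "
from h import *
print(workorder.hand_in())"
```

```text
the job is handed in; nothing more can be done
None
```

I took the left spacer, seated it on the pin, pulled it off and turned it over. I handed the job in holding it hole up. The hand-in reports no verdict.

- **Finding the hole:** a wrist picture showed a plain near end, so I tried the far end on the pin. It went over the tip with no resistance, and the post stopped it (8 N) with its middle about 31 mm in front of the post face, where 32 mm is fully home. I held it there about 0.5 s with light presses.
- **Last checks:**
  - The hole is visible on top, with a tilt of about 0.10 rad (limit 0.3).
  - The TCP is at 0.72 m, the finger opening is 35.6 mm and the arm is still.
  - The right-hand spacer and the bystanders in view look unmoved; I compared pictures but did not re-measure them.
- **Departures from plan:**
  - The grasp was about 6 mm off centre along the spacer and higher than planned, because the arm lagged and drifted. I allowed for this.
  - Joint 5 reached its lower limit (0.00) during the turn; I backed it off to 0.12 rad.

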